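Chock the turned roller, crank the draw bolt free and lay the roller in its cradle

ROBOT

A 6-joint arm with a two-finger parallel gripper is mounted at the origin on the work surface. World frame = base frame: x ahead of the robot, y to its left, z up, the work surface at z = 0. Lengths are in m, angles in rad, forces in N, time in s.
With the tool pointing down it reaches from about 0.375 to 0.9 m from the base axis. Payload 3.1 kg.
Tool frame: the origin (TCP) lies on the centre line of the jaws, within the pads' length; the fingertips stand 14 mm ahead of it and the grasp point (between the pads) lies 5 mm behind it; z points along the fingers, y is the line along which they close (so a half turn about z gives the same grasp; the last joint's range is limited). The gripper opens to 85 mm and grips with 20 to 120 N. Pads are 22 mm wide; open, the fingers measure 114 mm over their backs; the gripper's body (76 mm by 85 mm) begins 54 mm behind the grasp point. The pads swing forward as they close: fully open they stand 13 mm farther back than shut.
Start: joints at [-1.397, 0.527, 1.433, -0, 1.181, -0.178], TCP at [0.215, -0.587, 0.245] pointing down, gripper open.
Joint ranges: [-3.08, 3.08], [-0.75, 2.2], [0.22, 2.44], [-1.43, 4.57], [0, 2.65], [-2.85, 2.85]. Speed limits (rad/s): [2.79, 2.79, 3.14, 3.14, 3.14, 3.14].

INTERFACE

Orientations are given as a rotation vector (axis times angle).
In Python, from rig import env gives the robot as it stands. The module is installed in compiled form; this text tells all that it offers.
- The arm moves only by the tool play_rows, never from a script. Its argument "increments" is one flat list of numbers, 5 for each row, row after row: the gripper command: -1 is fully open, 1 is shut, values between are in proportion, then the shift along the tool's x, y, z scaled (see below), then the turn about the tool's z scaled (see below). A call has 1 to 8 rows; each row shifts and turns the commanded pose from where the row before left it, along the tool's axes as they then stand; what a row does not reach is not made up. The controller multiplies each number of a shift by 0.03 m and each number of a turn by 4 degrees. A row lasts 1/12 s, in which the tool goes at most 41.7 mm and 7.16 degrees, less where a joint would pass 70% of its speed; a pose out of reach is approached as far as the arm can. A call with a number of a shift or a turn outside -1 to 1 is refused whole. A call with a gripper value outside its range is refused whole. The fingers move at their own pace and stop on an object; "squeeze" is the grip in N (left out, the last holds). Time passes only in rows, so rows that do not move let the fingers close. It gives the time, the measured TCP pose, the force, the opening and the grip force at its end, in the units of the state.
- env.get_state(): the state, without advancing time (a new reading comes with each control period).
- env.read_camera(name): name is "side" or "top" or "wrist"; returns a dict with "frame" (400x640x3 uint8, red, green, blue), "range_z" (400x640 float32, m along the optical axis (not along the pixel's ray), 0 where there is no reading), "K" (3x3 intrinsics, pixels), "R" (3x3) and "t" (3): a world point X has camera coordinates R X + t; the wrist camera has in their place "tool_from_camera" (4x4, takes a point from camera to tool coordinates, whose origin is the TCP and whose axes are the flange's). Camera axes: x right, y down, z forward; pixel columns grow to the right and rows downward; lengths in m; the calibration is good to about 2 mm. A picture is of the moment at which its call begins: read the wrist's pose just before it.
- env.sign_off(): hands the job in; it is judged then, once.
The state is a dict: "t": time; "joint_pos": joint angles; "joint_vel": joint speeds; "effort": joint torques, N m; "position": TCP position; "eef_rot": TCP orientation; "ft_force": force on the tool from outside, world axes, zero at the start; "wrist_torque": the same for the moment, N m; "finger_gap": finger opening in m; "grip_force": force on a finger pad.
Only numpy, scipy, OpenCV 4.12 (cv2) and the standard library are available. Lean on these libraries where they do the work, as an engineer would, in place of code of your own. Each camera call takes 0.05 s, during which the arm holds its last target. There are 200 camera calls.

TASK

On the bench rack the wooden roller leans on the steel draw bolt: first slide the blue chock up the ramp until it touches the roller, its middle near the roller's middle, so that the roller cannot roll away. Then press the orange stop pin fully down and turn the crank clockwise (seen from above) until its resistance suddenly drops away, the bolt has left the roller and the yellow-headed plunger has snapped down. Finally lift the roller off and lay it gently in the cork-lined cradle, leaving the chock on the ramp and the other things on the bench where they are.

Things in the scene. Friction and masses are not known exactly. Their poses are not given: they have to be found in the camera images.
- rack: fixed wooden rack, origin on the bench under the roller. Its 150 mm wide ramp rises at 9 degrees to rack +x, from x = -185 mm (facing the robot) to 60 mm; surface 45 mm above the bench at x = 0; a 12 mm high ridge stops the roller 7 mm uphill of its place. The green gearbox (92 x 110 mm, top at 90 mm) is centred at x = -24, y = 175 mm
- rack_home (a point): centre of the roller's place on the rack, 72 mm above the bench, axes as the rack's. Where the roller lies at the start; chocked, it must stay within 15 mm of here
- roller_center (a point): centre of the loose turned roller: pale wood with two dark rings, 54 mm diameter, 120 mm long, about 250 g; its own y axis is its long axis (x and z turn as it rolls). At the start it lies along rack y and leans on the bolt on its low (-x) side
- chock_handle (a point): centre of the upright handle (24 x 30 x 41 mm high) of the loose blue chock on the ramp; x towards its nose (uphill), z normal to the ramp. The handle's top is 20 mm above, the chock's sole 35.5 mm below. Chock 90 mm long, 60 wide, 16 high apart from the handle, about 250 g, slides with about 2 N. It touches the roller when the roller's centre is 91 mm ahead of this point along x
- pin_top (a point): centre of the top of the orange stop pin (18 mm across) on the gearbox, 112 mm above the bench when up; at its start it stands in the way of the crank's arm
- stop_pin (a joint): travel of the stop pin in m: 0 up, 0.018 fully down; it takes about 3 to 5 N to press and stays where it is left. Below 0.016 the crank's arm cannot pass it
- crank_axis (a point): point on the vertical axis of the crank, 120 mm above the bench
- grip_mid (a point): middle of the red upright crank grip (18 mm diameter, 38 mm high, spinning freely about itself), 55 mm from the crank's axis, about 126 mm above the bench; its arm below ends 106 mm above the bench. At the start it points about to rack +y, the pin stands about 75 degrees clockwise of it
- crank (a joint): angle of the crank in rad, about 0 at the start, growing clockwise seen from above. A turn draws the bolt 63 mm to rack +y. It needs about 4 N at the grip until the bolt's tip slips from under the plunger, at about 9.9 rad (one and a half turns), then next to nothing; end stop at 11 rad
- bolt_tip (a point): tip of the steel draw bolt (10 x 14 mm bar along rack y, in front of the roller, 72 mm above the bench)
- plunger (a joint): how far the spring plunger (brass pin with yellow head, 20 mm across, beside the gearbox, top about 125 mm above the bench) has dropped in m: about 0 while it drags on the bolt, 0.009 once the bolt has slipped out from under it
- cradle_seat (a point): where the centre of the roller must lie in the fixed cradle, 50 mm above the bench, the roller along this point's y. Cradle: dark base 100 x 130 x 10 mm with two cork-lined V-blocks (90 degrees, 14 mm thick, tops 43 mm above the bench, 70 mm wide) at y = -48 and 48 mm; 82 mm free between them
- handscrew: bystander: dark wooden handscrew clamp lying on the bench, about 180 x 210 mm, 30 mm high
- wax_jar: bystander: amber jar, 68 mm across, 70 mm high
- mug: bystander: white mug, 80 mm across, 90 mm high
- offcut: bystander: wooden offcut 45 x 85 x 22 mm
- glue: bystander: white glue bottle with orange cap, 52 mm across, 140 mm high
- mallet: bystander: hammer lying on the bench
- spool: bystander: wooden spool, 60 mm across, 60 mm high
Not all that is in view belongs to the job. What is shaped like the part that bears roller_center but red is not meant.

How it is judged:
By the outcome, as a careful person would: the job done as asked, in the order asked, and still so for the second after the job is handed in, with the robot touching nothing.
It also fails if it takes over 72 s, if anything falls off the work surface, if the arm or the gripper's body presses on something with over 40 N, if the wrist force passes 120 N, or if a joint passes its speed limit or range.

## Working session

There is one attempt and no reset: what is moved stays moved. The work goes in short steps, Python scripts to look and compute and a tool call to move; the robot and the scene stay as the last step left them, time stands still between calls to the robot, and variables do not carry over. Pictures are saved under pics/ and viewed, at most 13 in all, crops included, and the job is handed in when it is done.

Besides the shell and the picture viewer there is one more tool, called after ">>>" as name(argument=value, ...), one argument or row to a line, values as JSON. play_rows: Moves the arm, as the interface text tells. Its arguments: {"type":"object","properties":{"increments":{"type":"array","items":{"type":"number","minimum":-1,"maximum":1}},"squeeze":{"type":"number"}},"required":["increments"]}

```bash
mkdir -p pics; python3 - <<'E'
from rig import env
import cv2,numpy as np
s=env.get_state(); print({k:np.round(v,3) for k,v in s.items()})
for n in ("top","side"):
    c=env.read_camera(n); cv2.imwrite(f"pics/{n}0.png",c["frame"][:,:,::-1]); np.savez(f"{n}0.npz",**c)
    print(n,np.round(c["K"],1).tolist(),np.round(c["R"],3).tolist(),np.round(c["t"],3))
E
```

```text
{'t': np.float64(0.0), 'joint_pos': array([-1.397,  0.528,  1.434,  0.   ,  1.181, -0.179]), 'joint_vel': array([ 0.001, -0.001,  0.   , -0.003, -0.   ,  0.001]), 'effort': array([-1.0000e-03, -4.4236e+01, -1.7803e+01, -0.0000e+00,  8.0000e-03,
        0.0000e+00]), 'position': array([ 0.215, -0.586,  0.244]), 'eef_rot': array([-3.091, -0.549, -0.   ]), 'ft_force': array([-0.291,  0.641,  0.331]), 'wrist_torque': array([-0.024, -0.005, -0.032]), 'grip_force': np.float64(0.0), 'finger_gap': np.float64(0.085)}
top [[364.2, 0.0, 324.5], [0.0, 364.2, 200.7], [0.0, 0.0, 1.0]] [[0.01, -1.0, 0.008], [-0.998, -0.011, -0.067], [0.067, -0.007, -0.998]] [-0.054  0.601  1.18 ]
side [[470.1, 0.0, 322.4], [0.0, 470.1, 195.3], [0.0, 0.0, 1.0]] [[-0.979, -0.205, 0.021], [-0.141, 0.59, -0.795], [0.15, -0.781, -0.607]] [0.578 0.188 1.469]
```

View pics/top0.png

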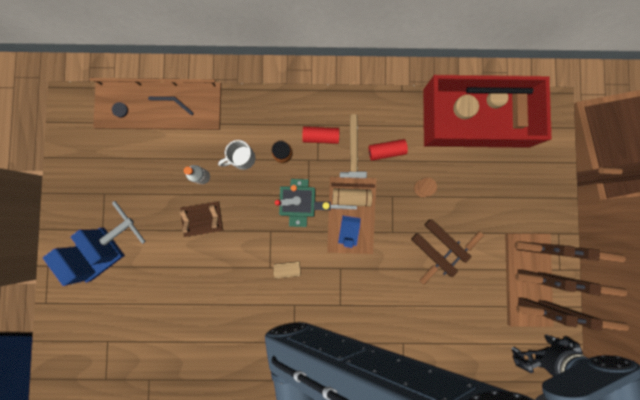

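View pics/side0.png

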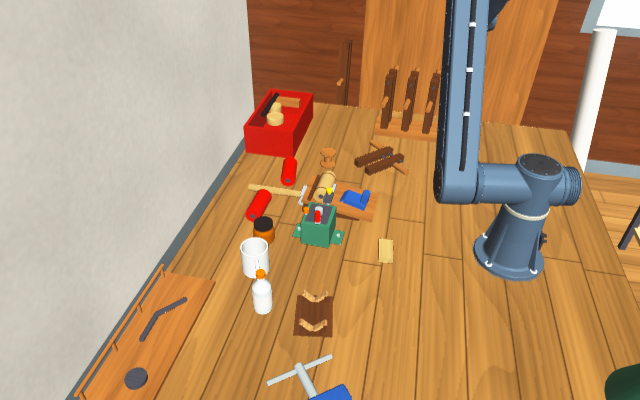

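The top view shows the ramp (330-375, 182-252), roller (353,197), chock (349,230), crank grip (278,203), pin (293,187), plunger (326,206) and cradle (201,219). The side view agrees with this.

```bash
cat > h.py <<'E'
import numpy as np,cv2
from scipy.spatial.transform import Rotation as Ro
def cam(n):
    from rig import env
    s=env.get_state(); c=env.read_camera(n)
    if n=="wrist":
        T=np.eye(4); T[:3,:3]=Ro.from_rotvec(s["eef_rot"]).as_matrix(); T[:3,3]=s["position"]
        M=T@c["tool_from_camera"]; c["R"]=M[:3,:3].T; c["t"]=-c["R"]@M[:3,3]
    return c
def at(c,u,v,z):
    "world point of the pixel's ray at height z"
    o=-c["R"].T@c["t"]; d=c["R"].T@np.linalg.solve(c["K"],[u,v,1.]); return o+d*(z-o[2])/d[2]
def cloud(c):
    v,u=np.mgrid[:400,:640]; z=c["range_z"]
    p=np.stack([u*z,v*z,z],-1)@np.linalg.inv(c["K"]).T
    return (p-c["t"])@c["R"]
def proj(c,X):
    p=c["K"]@(c["R"]@X+c["t"]); return p[:2]/p[2]
def st():
    from rig import env
    s=env.get_state(); R=Ro.from_rotvec(s["eef_rot"]).as_matrix()
    return s,R
E
python3 - <<'E'
from h import *
c=dict(np.load("top0.npz"))
for n,u,v,z in [("rollerL",336,198,.072),("rollerR",371,197,.072),("roller",353,197,.09),("chock",349,230,.08),("grip",278,203,.14),("axis",297,201,.12),("pin",293.5,187,.112),("plunger",326,206,.125),("crad",201,219,.03),("rampLL",329,252,.016),("rampLR",373,252,.016),("rampUL",331,182,.06),("rampUR",376,184,.06)]:
    print(n,np.round(at(c,u,v,z),3))
P=cloud(c); 
hsv=cv2.cvtColor(c["frame"],cv2.COLOR_RGB2HSV)
m=(hsv[...,0]>100)&(hsv[...,0]<130)&(hsv[...,1]>120); m[:, :320]=0;m[:,380:]=0;m[:200]=0;m[260:]=0
q=P[m]; print("blue",len(q),np.round(q.mean(0),3), np.round(q[q[:,2]>.085].mean(0),3))
s,R=st() if 0 else (None,None)
q=P[190:250,175:230]; 
q=q[(q[...,2]>.02)&(q[...,2]<.06)]; print("vblocks",len(q),np.round(q.mean(0),3)); print(np.round(cv2.minAreaRect((q[:,:2]*1000).astype(np.float32)),1) if 0 else cv2.minAreaRect((q[:,:2]*1000).astype(np.float32)))
E
```

```text
rollerL [ 0.607 -0.083  0.072]
rollerR [ 0.611 -0.194  0.072]
roller [ 0.609 -0.135  0.09 ]
chock [ 0.507 -0.124  0.08 ]
grip [0.585 0.091 0.14 ]
axis [0.593 0.036 0.12 ]
pin [0.636 0.048 0.112]
plunger [ 0.578 -0.051  0.125]
crad [0.537 0.353 0.03 ]
rampLL [ 0.433 -0.064  0.016]
rampLR [ 0.435 -0.208  0.016]
rampUL [ 0.659 -0.067  0.06 ]
rampUR [ 0.654 -0.211  0.06 ]
blue 461 [ 0.503 -0.126  0.058] [ 0.521 -0.038  1.218]
vblocks 198 [0.539 0.358 0.033]
((542.03857421875, 360.7396240234375), (78.4626235961914, 111.08782958984375), 9.810142517089844)
```

>>> play_rows(
  increments=[-1, 0.75, -0.7, -0.1, 1, -1, 0.7, -0.75, -0.1, 1, -1, 0.63, -0.8, -0.1, 1, -1, 0.57, -0.85, -0.1, 1, -1, 0.5, -0.9, 0, 1, -1, 0.46, -0.9, 0, 0, -1, 0.46, -0.9, 0, 0, -1, 0.46, -0.9, 0, 0],
)

```text
t: 0.77
position: [0.3243, -0.3659, 0.257]
eef_rot: [-3.141, -0.004, 0.001]
ft_force: [-0.2, -0.6, 0.6]
finger_gap: 0.0855
grip_force: 0.0
```

>>> play_rows(
  increments=[-1, 0.46, -0.9, 0, 0, -1, 0.46, -0.9, 0, 0, -1, 0.46, -0.9, 0, 0, -1, 0.46, -0.9, 0, 0, -1, 0.46, -0.9, 0, 0, -1, 0.46, -0.9, 0, 0, -1, 0.4, -0.9, 0, 0, -1, 0, 0, 0, 0],
)

```text
t: 1.43
position: [0.4188, -0.1737, 0.257]
eef_rot: [-3.138, -0.012, 0.001]
ft_force: [-0.1, -0.0, -0.2]
finger_gap: 0.0855
grip_force: 0.0
```

```bash
python3 - <<'E'
from h import *
s,R=st(); print(np.round(s["position"],4),np.round(R,3).tolist(),np.round(s["joint_pos"],2))
c=cam("wrist"); print(np.round(c["tool_from_camera"],3).tolist(), c["K"][0,0])
cv2.imwrite("pics/w1.png",c["frame"][:,:,::-1]); np.savez("w1.npz",**c)
E
```

```text
[ 0.4188 -0.1737  0.257 ] [[1.0, 0.007, -0.001], [0.007, -1.0, 0.003], [-0.001, -0.003, -1.0]] [-0.64  0.28  1.83  0.    1.03  0.92]
[[-0.001, -0.955, -0.297, 0.075], [1.0, -0.001, -0.0, 0.0], [-0.0, -0.297, 0.955, -0.128], [0.0, 0.0, 0.0, 1.0]] 306.06920717299835
```

View pics/w1.png

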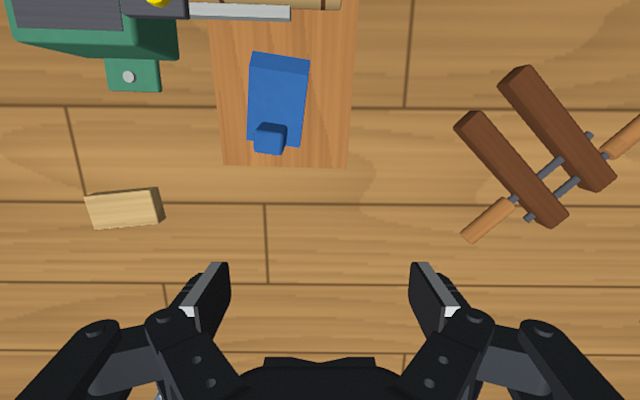

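The picture shows the chock's handle at (270,138) and its nose at (280,60), turned slightly clockwise on the ramp. The bolt is at (240,13).

```bash
python3 - <<'E'
from h import *
c=dict(np.load("w1.npz")); P=cloud(c)
hsv=cv2.cvtColor(c["frame"],cv2.COLOR_RGB2HSV)
m=(hsv[...,0]>100)&(hsv[...,0]<125)&(hsv[...,1]>120)&(c["range_z"]>0); m[180:]=0; m[:40]=0
q=P[m]
r=np.deg2rad(9)
# ramp plane fit
m2=np.zeros((400,640),bool); m2[60:155,318:340]=1;m2[100:155,228:242]=1; g=P[m2]
A=np.c_[g[:,:2],np.ones(len(g))]; k=np.linalg.lstsq(A,g[:,2],rcond=None)[0]; print("ramp",k.round(3),"updir deg",np.degrees(np.arctan2(k[1],k[0])))
h=(q[:,2]-q[:,:2]@k[:2]-k[2])*np.cos(r)
print(np.histogram(h,bins=np.arange(-.005,.065,.005)))
b=q[(h>.012)&(h<.02)]; t=q[h>.048]
for n,x in(("body",b),("htop",t)): print(n,len(x),x.mean(0).round(4),cv2.minAreaRect((x[:,:2]*1000).astype(np.float32)))
# ramp edges
for a,bb in(((223,160),(213,50)),((347,164),(354,50))):
    def hit(p):
        o=-c["R"].T@c["t"]; d=c["R"].T@np.linalg.solve(c["K"],[*p,1.]); s=(k[0]*o[0]+k[1]*o[1]+k[2]-o[2])/(d[2]-k[0]*d[0]-k[1]*d[1]); return o+s*d
    A,B=hit(a),hit(bb); print(A.round(4),B.round(4),np.degrees(np.arctan2(*(B-A)[1::-1])))
E
```

```text
ramp [ 0.156 -0.014 -0.053] updir deg -5.292768511053115
(array([   0,   95,  343,  622, 3329,   37,   40,   40,   38,   44,   42,
        323,  341,    0]), array([-0.005,  0.   ,  0.005,  0.01 ,  0.015,  0.02 ,  0.025,  0.03 ,
        0.035,  0.04 ,  0.045,  0.05 ,  0.055,  0.06 ,  0.065]))
body 3815 [ 0.5065 -0.1276  0.0446] ((500.3055725097656, -126.6209487915039), (59.619834899902344, 80.96063995361328), 82.04998779296875)
htop 685 [ 0.4658 -0.1229  0.0771] ((465.4307861328125, -122.48139953613281), (29.832910537719727, 22.915931701660156), 81.52912902832031)
[ 0.4378 -0.0571  0.0164] [ 0.5542 -0.0625  0.0347] -2.6492304318766107
[ 0.4342 -0.2064  0.018 ] [ 0.5547 -0.208   0.0369] -0.771538831030007
```

>>> play_rows(
  increments=[-1, 0.4, -0.42, 0.6, 0, -1, 0.4, -0.42, 0.6, 0, -1, 0.4, -0.42, 0.6, 0, -1, 0.4, -0.42, 0.6, 0, -1, 0, 0, 0.7, 1, -1, 0, 0, 0.7, 1, -1, 0, 0, 0.7, 0.1, -1, 0, 0, 0.5, 0],
)

```text
t: 2.15
position: [0.4656, -0.1286, 0.1056]
eef_rot: [-3.133, 0.227, 0.003]
ft_force: [0.2, 0.3, 0.1]
finger_gap: 0.0852
grip_force: 0.0
```

>>> play_rows(
  increments=[-1, 0, 0, 0.7, 0, -1, 0, 0, 0.5, 0, -1, 0, 0, 0.2, 0, -1, 0, 0, 0, 0],
)

```text
t: 2.48
position: [0.4654, -0.1284, 0.0639]
eef_rot: [-3.132, 0.227, 0.005]
ft_force: [-0.3, 0.1, 0.2]
finger_gap: 0.0854
grip_force: 0.0
```

>>> play_rows(
  increments=[-1, 0.06, -0.18, 0.1, 0, 0.2, 0, 0, 0, 0, 0.6, 0, 0, 0, 0, 0.6, 0, 0, 0, 0, 0.6, 0, 0, 0, 0, 0.6, 0, 0, 0, 0],
  squeeze=35,
)

```text
t: 2.98
position: [0.469, -0.1227, 0.0631]
eef_rot: [3.133, -0.225, 0.001]
ft_force: [-0.8, 0.4, 6.0]
finger_gap: 0.0296
grip_force: 34.1
```

>>> play_rows(
  increments=[0.6, 0.25, 0.04, -0.04, -0.27, 0.6, 0.25, 0.04, -0.04, -0.27, 0.6, 0.25, 0.04, -0.04, -0.27, 0.6, 0.25, 0.04, -0.04, -0.27, 0.6, 0.25, 0.04, -0.04, -0.27, 0.6, 0.25, 0.04, -0.04, -0.27, 0.6, 0, 0, 0, 0],
)

```text
t: 3.57
position: [0.5138, -0.1345, 0.0703]
eef_rot: [3.141, -0.046, 0.0]
ft_force: [-2.0, 0.8, 5.9]
finger_gap: 0.0299
grip_force: 34.5
```

```bash
python3 - <<'E'
from h import *
s,R=st(); print(np.round(s["position"],4),np.degrees(np.arctan2(R[1,0],R[0,0])),s["ft_force"].round(1))
c=cam("wrist"); cv2.imwrite("pics/w2.png",c["frame"][:,:,::-1]); np.savez("w2.npz",**c)
E
```

```text
[ 0.5138 -0.1345  0.0703] -1.6725770737757333 [-2.   0.8  5.9]
```

View pics/w2.png

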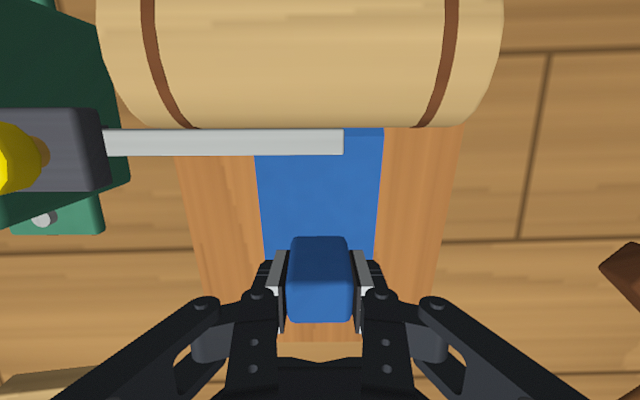

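The picture shows the chock gripped and straight (nose at columns 255-383, row 128). The roller lies just ahead, spanning about columns 100-500, with the bolt's tip at (343,140).

```bash
python3 - <<'E'
from h import *
c=dict(np.load("w2.npz")); P=cloud(c)
m=np.zeros((400,640),bool); m[0:118,100:500]=1
q=P[m&(c["range_z"]>0)]; q=q[(q[:,2]>.075)&(q[:,1]>-.22)&(q[:,1]<-.06)]
def circ(a):
    x,z=a[:,0],a[:,2]; A=np.c_[2*x,2*z,np.ones(len(x))]; k=np.linalg.lstsq(A,x*x+z*z,rcond=None)[0]; return k[0],k[1],np.sqrt(k[2]+k[0]**2+k[1]**2)
print(len(q),q.min(0).round(4),q.max(0).round(4))
for lo,hi in((-.19,-.17),(-.15,-.12),(-.10,-.08)):
    a=q[(q[:,1]>lo)&(q[:,1]<hi)]; print(lo,len(a),np.round(circ(a),4))
print(np.percentile(q[:,1],[.5,99.5]).round(4))
E
```

```text
45164 [ 0.5855 -0.1919  0.0831] [ 0.6224 -0.0713  0.1006]
-0.19 7640 [0.6077 0.0741 0.0238]
-0.15 11518 [0.6089 0.074  0.0239]
-0.1 7662 [0.6101 0.0742 0.0237]
[-0.19   -0.0732]
```

>>> play_rows(
  increments=[0.6, 0.05, -0.04, -0.01, 0, 0.6, 0.05, -0.03, -0.01, 0, 0.6, 0, 0, 0, 0],
)

```text
t: 3.87
position: [0.5161, -0.1324, 0.0706]
eef_rot: [3.141, -0.047, -0.0]
ft_force: [-4.3, -1.2, 5.9]
finger_gap: 0.0294
grip_force: 35.4
```

>>> play_rows(
  increments=[0.6, 0.05, 0, -0.01, 0, 0.6, 0, 0, 0, 0],
)

```text
t: 4.03
position: [0.5169, -0.1321, 0.0707]
eef_rot: [-3.141, 0.048, 0.002]
ft_force: [-4.2, -1.8, 6.1]
finger_gap: 0.0293
grip_force: 35.2
```

>>> play_rows(
  increments=[0.6, 0.05, 0, -0.01, 0, 0.6, 0, 0, 0, 0],
)

```text
t: 4.2
position: [0.5179, -0.1319, 0.0709]
eef_rot: [-3.14, 0.047, 0.004]
ft_force: [-5.0, -0.9, 6.8]
finger_gap: 0.0298
grip_force: 35.3
```

```bash
python3 - <<'E'
from h import *
c=cam("wrist");P=cloud(c)
m=np.zeros((400,640),bool); m[0:118,100:500]=1
q=P[m&(c["range_z"]>0)]; q=q[(q[:,2]>.075)&(q[:,1]>-.22)&(q[:,1]<-.06)]
a=q[(q[:,1]>-.15)&(q[:,1]<-.12)]
x,z=a[:,0],a[:,2]; A=np.c_[2*x,2*z,np.ones(len(x))]; k=np.linalg.lstsq(A,x*x+z*z,rcond=None)[0]; print(k)
E
```

```text
[ 0.60994519  0.07430592 -0.37699072]
```

>>> play_rows(
  increments=[0.6, 0.06, 0, -0.01, 0, 0.6, 0, 0, 0, 0],
)

```text
t: 4.42
position: [0.5192, -0.1317, 0.0711]
eef_rot: [-3.14, 0.047, 0.006]
ft_force: [-5.8, -0.6, 5.7]
finger_gap: 0.0295
grip_force: 35.3
```

```bash
python3 - <<'E'
from h import *
c=cam("wrist");P=cloud(c)
m=np.zeros((400,640),bool); m[0:118,100:500]=1
q=P[m&(c["range_z"]>0)]; q=q[(q[:,2]>.075)&(q[:,1]>-.22)&(q[:,1]<-.06)]
for lo,hi in((-.19,-.17),(-.15,-.12),(-.10,-.08)):
    a=q[(q[:,1]>lo)&(q[:,1]<hi)]
    x,z=a[:,0],a[:,2]; A=np.c_[2*x,2*z,np.ones(len(x))]; k=np.linalg.lstsq(A,x*x+z*z,rcond=None)[0]; print(k)
b=P[135:235,255:375].reshape(-1,3); print(b[:,1].mean())
cv2.imwrite("pics/w3.png",c["frame"][:,:,::-1]); np.savez("w3.npz",**c)
E
```

```text
[ 0.6098351   0.0745893  -0.37690101]
[ 0.61121659  0.07455215 -0.37858226]
[ 0.61259754  0.07488739 -0.38033236]
-0.13100906187654934
```

>>> play_rows(
  increments=[-1, 0, 0, 0, 0, -1, 0, 0, 0, 0, -1, 0, 0, 0, 0, -1, 0, 0, -0.5, 0, -1, 0, 0, -1, 0, -1, 0, 0, -1, 0, -1, 0, 0, -1, 0, -1, 0, -0.6, -0.8, 0],
)

```text
t: 5.13
position: [0.5233, -0.1169, 0.2023]
eef_rot: [3.138, -0.052, 0.007]
ft_force: [0.7, 0.1, 0.5]
finger_gap: 0.0856
grip_force: 0.0
```

>>> play_rows(
  increments=[1, 0.4, -0.8, -0.5, 0, 1, 0.4, -0.8, -0.5, 0, 1, 0.4, -0.8, -0.5, 0, 1, 0.4, -0.8, -0.5, 0, 1, 0.4, -0.8, -0.1, 0, 1, 0.3, -0.6, 0, 0, 1, 0, 0, 0, 0],
)

```text
t: 5.72
position: [0.5968, 0.025, 0.2636]
eef_rot: [-3.14, 0.042, -0.006]
ft_force: [0.4, 0.7, -0.4]
finger_gap: 0.0008
grip_force: 0.0
```

```bash
python3 - <<'E'
from h import *
s,R=st(); print(np.round(s["position"],4),np.degrees(np.arctan2(R[1,0],R[0,0])),s["ft_force"].round(1))
c=cam("wrist"); cv2.imwrite("pics/w4.png",c["frame"][:,:,::-1]); np.savez("w4.npz",**c)
E
```

```text
[0.5968 0.025  0.2636] -1.5401897915215699 [ 0.4  0.7 -0.4]
```

View pics/w4.png

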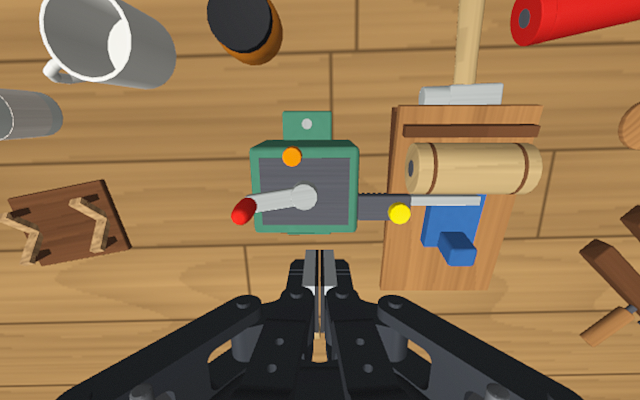

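The picture shows the chock against the roller, the pin at (291,157), hub (304,197), red grip (243,211), plunger (399,214) and cradle (70,228).

```bash
python3 - <<'E'
from h import *
c=dict(np.load("w4.npz")); P=cloud(c); hsv=cv2.cvtColor(c["frame"],cv2.COLOR_RGB2HSV).astype(int)
def box(a,b,cc,d): m=np.zeros((400,640),bool); m[a:b,cc:d]=1; return m&(hsv[...,1]>150)&(hsv[...,2]>80)
for n,m in (("pin",box(140,172,275,310)&(hsv[...,0]>8)&(hsv[...,0]<25)),("grip",box(190,235,220,270)&((hsv[...,0]<6)|(hsv[...,0]>172))),("plung",box(200,230,380,415)&(hsv[...,0]>22)&(hsv[...,0]<35))):
    q=P[m]; zt=np.percentile(q[:,2],95); t=q[q[:,2]>zt-.004]; print(n,len(q),len(t),"ztop",zt.round(4),((t[:,:2].max(0)+t[:,:2].min(0))/2).round(4),t[:,:2].mean(0).round(4),q.mean(0).round(4))
h=P[190:205,298:311].reshape(-1,3); print("hub",h.mean(0).round(4))
# roller and cradle
h=P[178:250,5:135].reshape(-1,3); print("crad")
q=h[(h[:,2]>.037)&(h[:,2]<.05)]; print(q.mean(0),cv2.minAreaRect((q[:,:2]*1000).astype(np.float32)))
print("arm z",P[199,285],P[202,265])
E
```

```text
pin 310 282 ztop 0.1125 [0.6342 0.0491] [0.6342 0.0492] [0.6347 0.0493 0.1101]
grip 470 217 ztop 0.1444 [0.6264 0.0622] [0.589  0.0934] [0.5912 0.0921 0.1353]
plung 388 331 ztop 0.1239 [ 0.6208 -0.018 ] [ 0.5809 -0.0486] [ 0.5812 -0.0481  0.1226]
hub [0.5957 0.0396 0.1108]
crad
[0.55624918 0.33099262 0.03917152] ((540.5355224609375, 356.9794616699219), (68.58021545410156, 103.97940063476562), 9.01451301574707)
arm z [0.59283643 0.05846265 0.10565398] [0.59022841 0.07819716 0.10521187]
```

>>> play_rows(
  increments=[1, 0.42, -0.28, 0.5, 0, 1, 0.42, -0.28, 0.7, 0, 1, 0.4, -0.27, 0.9, 0, 1, 0, 0, 0.9, 0, 1, 0, 0, 0.8, 0, 1, 0, 0, 0.4, 0, 1, 0, 0, 0.2, 0],
)

```text
t: 6.35
position: [0.6307, 0.0445, 0.1284]
eef_rot: [-3.141, 0.05, 0.008]
ft_force: [0.5, 0.5, 1.1]
finger_gap: 0.0002
grip_force: 0.0
```

>>> play_rows(
  increments=[1, 0, 0, 0.15, 0, 1, 0, 0, 0.15, 0, 1, 0, 0, 0.15, 0, 1, 0, 0, 0, 0],
)

```text
t: 6.68
position: [0.6331, 0.0449, 0.1181]
eef_rot: [3.141, -0.049, 0.003]
ft_force: [0.5, -0.8, 0.4]
finger_gap: 0.0
grip_force: 0.0
```

```bash
python3 - <<'E'
from h import *
c=cam("wrist"); cv2.imwrite("pics/w5.png",c["frame"][:,:,::-1]); s,R=st(); print(s["ft_force"],s["position"])
print(proj(c,np.array([.6342,.0491,.112])))
E
```

```text
[ 0.82594973  0.01323747 -0.11371241] [0.63320305 0.0450585  0.11827626]
[310.35717183 270.38352623]
```

View pics/w5.png

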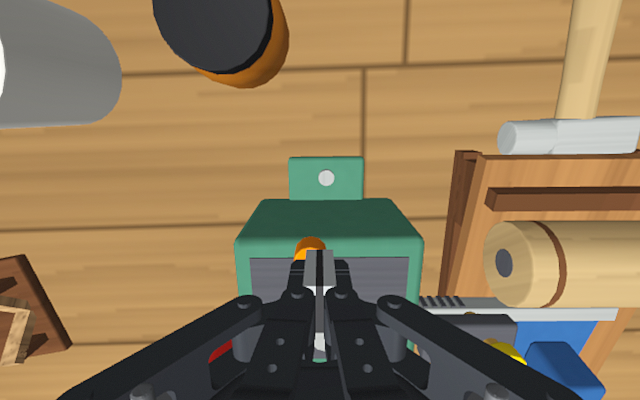

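The picture shows the orange pin at (311,245), just beyond the fingertips at (322,260).

```bash
python3 - <<'E'
from h import *
c=cam("wrist"); P=cloud(c); s,R=st()
hsv=cv2.cvtColor(c["frame"],cv2.COLOR_RGB2HSV).astype(int)
m=np.zeros((400,640),bool); m[230:265,290:330]=1; m&=(hsv[...,0]>8)&(hsv[...,0]<22)&(hsv[...,1]>180)
v,u=np.nonzero(m); print(len(u),u.min(),u.max(),v.min(),v.max())
for vv in range(v.min(),v.max()+1,2): uu=u[v==vv]; print(vv,uu.min(),uu.max(),P[vv,int(uu.mean())].round(4))
for p in((252,313),(252,322),(256,322),(265,316),(280,310)): print(p,P[p].round(4))
print(proj(c,s["position"]+R[:,2]*.014), proj(c,s["position"]))
E
```

```text
389 294 325 237 261
237 308 313 [0.6428 0.0497 0.09  ]
239 303 319 [0.6427 0.0491 0.0926]
241 301 321 [0.6425 0.049  0.095 ]
243 299 323 [0.6427 0.049  0.098 ]
245 297 324 [0.6428 0.0494 0.1007]
247 297 324 [0.6424 0.0494 0.1023]
249 296 321 [0.6419 0.0509 0.1037]
251 296 305 [0.6407 0.0546 0.1031]
253 296 305 [0.6394 0.0546 0.1029]
255 295 305 [0.6382 0.0547 0.1027]
257 295 304 [0.6372 0.0553 0.1028]
259 294 304 [0.6363 0.0553 0.1035]
261 294 294 [0.6392 0.0571 0.1112]
(252, 313) [0.6434 0.0476 0.1106]
(252, 322) [0.643  0.0433 0.1099]
(256, 322) [0.6436 0.0433 0.1155]
(265, 316) [0.6437 0.046  0.1244]
(280, 310) [0.6432 0.0484 0.1362]
[318.73955997 264.57619645] [318.71010584 278.70020553]
```

>>> play_rows(
  increments=[1, 0, 0, 0.13, 0, 1, 0, 0, 0.13, 0, 1, 0, 0, 0.1, 0, 1, 0, 0, 0, 0],
)

```text
t: 7.12
position: [0.6335, 0.0452, 0.108]
eef_rot: [3.141, -0.048, 0.004]
ft_force: [-0.7, -0.1, 9.6]
finger_gap: 0.0
grip_force: 4.4
```

>>> play_rows(
  increments=[1, 0, 0, 0.05, 0, 1, 0, 0, 0.0, 0],
)

```text
t: 7.28
position: [0.6336, 0.0452, 0.108]
eef_rot: [3.141, -0.048, 0.005]
ft_force: [-3.3, -0.2, 15.1]
finger_gap: 0.0001
grip_force: 7.7
```

>>> play_rows(
  increments=[1, 0, 0, -0.8, 0, 1, 0, 0, -1, 0, 1, 0, 0, -1, 0, 0, -0.5, -0.55, -0.6, -1, 0, -0.55, -0.5, 0, -1, 0, -0.6, -0.4, 0, -1, 0, 0, 0, 0, -1, 0, 0, 0, 0, -1],
)

```text
t: 7.95
position: [0.5801, 0.0876, 0.2069]
eef_rot: [-3.1, -0.505, 0.002]
ft_force: [1.0, 0.1, 0.1]
finger_gap: 0.0432
grip_force: 0.0
```

>>> play_rows(
  increments=[0, 0, 0, 0, -1, 0, 0, 0, 0, -1, 0, 0, 0, 0, -1, 0, 0, 0, 0, -1, 0, 0, 0, 0, -1, 0, 0, 0, 0, -1, 0, 0, 0, 0, -1, 0, 0, 0, 0, -1],
)

```text
t: 8.62
position: [0.5814, 0.0866, 0.2065]
eef_rot: [-2.842, -1.338, 0.001]
ft_force: [0.6, 0.0, -0.3]
finger_gap: 0.0426
grip_force: 0.0
```

>>> play_rows(
  increments=[0, 0, 0, 0, -1, 0, 0, 0, 0, -1, 0, 0, 0, 0, -1, 0, 0, 0, 0, -1, 0, 0, 0, 0, -1, 0, 0, 0, 0, -1, 0, 0, 0, 0, -1, 0, 0, 0, 0, -1],
)

```text
t: 9.28
position: [0.5814, 0.0867, 0.2065]
eef_rot: [-2.363, -2.07, 0.001]
ft_force: [-0.1, -0.1, 0.5]
finger_gap: 0.0424
grip_force: 0.0
```

```bash
python3 - <<'E'
from h import *
s,R=st(); print(np.round(s["position"],4),np.degrees(np.arctan2(R[1,0],R[0,0])),s["joint_pos"].round(2),s["finger_gap"])
d=np.array([.589,.0935,s["position"][2]])-s["position"]; print((R.T@d/.03).round(2))
c=cam("wrist");P=cloud(c)
hsv=cv2.cvtColor(c["frame"],cv2.COLOR_RGB2HSV).astype(int)
m=((hsv[...,0]<6)|(hsv[...,0]>172))&(hsv[...,1]>170); q=P[m]; q=q[(abs(q[:,0]-.589)<.03)&(abs(q[:,1]-.093)<.03)]; print(len(q)); t=q[q[:,2]>.14]; print(len(t),t.mean(0),(t.max(0)+t.min(0))/2)
print(proj(c,np.array([.589,.0935,.145])))
cv2.imwrite("pics/w6.png",c["frame"][:,:,::-1])
E
```

```text
[0.5814 0.0867 0.2065] 82.43996525398201 [-0.04  0.52  1.57  0.    1.05  0.09] 0.04241436645982514
[ 0.26  0.22 -0.  ]
696
363 [0.58753665 0.0958745  0.14309056] [0.58765401 0.09553675 0.14272573]
[330.38758014 220.0301737 ]
```

>>> play_rows(
  increments=[0, 0.17, 0.1, 0, 0, 0, 0.16, 0.09, 0.2, 0, 0, 0, 0, 0.5, -1, 0, 0, 0, 0.7, -0.9, 0, 0, 0, 0.6, 0, 0, 0, 0, 0.37, 0, 0, 0, 0, 0, 0],
)

```text
t: 9.92
position: [0.587, 0.0959, 0.1331]
eef_rot: [-2.222, -2.214, 0.006]
ft_force: [-0.3, -0.0, 0.3]
finger_gap: 0.0426
grip_force: 0.0
```

```bash
python3 - <<'E'
from h import *
s,R=st(); print(np.round(s["position"],4),np.degrees(np.arctan2(R[1,0],R[0,0])),s["ft_force"].round(1))
E
```

```text
[0.587  0.0959 0.1331] 89.7914611649259 [-0.3 -0.   0.3]
```

>>> play_rows(
  increments=[1, 0, 0, 0, 0, 1, 0, 0, 0, 0, 1, 0, 0, 0, 0, 1, 0, 0, 0, 0],
  squeeze=30,
)

```text
t: 10.25
position: [0.5891, 0.0957, 0.1369]
eef_rot: [2.224, 2.217, 0.002]
ft_force: [-1.4, -0.1, -0.4]
finger_gap: 0.0166
grip_force: 29.5
```

```bash
cat > crank.py <<'E'
from h import *
import sys
C=np.array([float(sys.argv[2]),float(sys.argv[3])]) if len(sys.argv)>3 else np.array([.5957,.0396]); step=float(sys.argv[1]); r=.055
s,R=st(); p=s["position"]; d=p[:2]-C; f=np.arctan2(d[1],d[0])
print("p",p.round(4),"r",np.hypot(*d).round(4),"phi",np.degrees(f).round(1),"F",s["ft_force"].round(1),"gap",s["finger_gap"],"yaw",np.degrees(np.arctan2(R[1,0],R[0,0])).round(1))
a=f-np.radians(step)*np.arange(1,8); W=C+r*np.c_[np.cos(a),np.sin(a)]
D=np.diff(np.r_[p[None,:2],W],axis=0); D=np.c_[D,np.zeros(7)]@R/.03
print(D[:,:2].round(2).tolist())
E
python3 crank.py 18
```

```text
p [0.5891 0.0957 0.1369] r 0.0565 phi 96.7 F [-1.4 -0.1 -0.4] gap 0.016615659645204364 yaw 89.8
[[-0.07, 0.58], [-0.2, 0.54], [-0.35, 0.45], [-0.48, 0.32], [-0.55, 0.16], [-0.57, -0.02], [-0.54, -0.2]]
```

>>> play_rows(
  increments=[1, -0.05, 0.58, 0, 0, 1, -0.2, 0.54, 0, 0, 1, -0.35, 0.45, 0, 0, 1, -0.48, 0.32, 0, 0, 1, 0, 0, 0, 0],
)

```text
t: 10.67
position: [0.6475, 0.0599, 0.1368]
eef_rot: [2.224, 2.214, 0.001]
ft_force: [0.0, 0.5, 1.5]
finger_gap: 0.0166
grip_force: 30.0
```

```bash
python3 crank.py 18
```

```text
p [0.6475 0.0599 0.1368] r 0.0556 phi 21.4 F [0.  0.5 1.5] gap 0.016609346411903057 yaw 89.7
[[-0.57, 0.11], [-0.57, -0.05], [-0.53, -0.23], [-0.43, -0.38], [-0.29, -0.49], [-0.13, -0.56], [0.05, -0.57]]
```

>>> play_rows(
  increments=[1, -0.57, 0.11, 0, 0, 1, -0.57, -0.05, 0, 0, 1, -0.53, -0.23, 0, 0, 1, -0.43, -0.38, 0, 0, 1, -0.29, -0.49, 0, 0, 1, -0.13, -0.56, 0, 0, 1, 0.05, -0.57, 0, 0, 1, 0, 0, 0, 0],
)

```text
t: 11.33
position: [0.5767, -0.0105, 0.1368]
eef_rot: [-2.224, -2.215, 0.002]
ft_force: [-0.5, -0.0, 1.6]
finger_gap: 0.0168
grip_force: 30.2
```

```bash
python3 crank.py 20
```

```text
p [ 0.5767 -0.0105  0.1368] r 0.0536 phi -110.7 F [-0.5 -0.   1.6] gap 0.01684614174520331 yaw 89.8
[[0.28, -0.57], [0.49, -0.41], [0.6, -0.21], [0.64, 0.01], [0.6, 0.22], [0.48, 0.41], [0.31, 0.55]]
```

>>> play_rows(
  increments=[1, 0.28, -0.55, 0, 0, 1, 0.49, -0.41, 0, 0, 1, 0.6, -0.21, 0, 0, 1, 0.64, 0.01, 0, 0],
)

```text
t: 11.67
position: [0.5415, 0.0487, 0.1367]
eef_rot: [-2.222, -2.215, 0.01]
ft_force: [-5.4, -1.3, 6.1]
finger_gap: 0.0168
grip_force: 30.8
```

```bash
python3 crank.py 20; python3 - <<'E'
from h import *
c=cam("wrist"); cv2.imwrite("pics/w7.png",c["frame"][:,:,::-1])
E
```

```text
p [0.5415 0.0487 0.1367] r 0.0549 phi 170.4 F [-5.4 -1.3  6.1] gap 0.016841165596406124 yaw 89.8
[[0.6, 0.21], [0.49, 0.4], [0.32, 0.55], [0.12, 0.63], [-0.1, 0.63], [-0.31, 0.55], [-0.48, 0.41]]
```

View pics/w7.png

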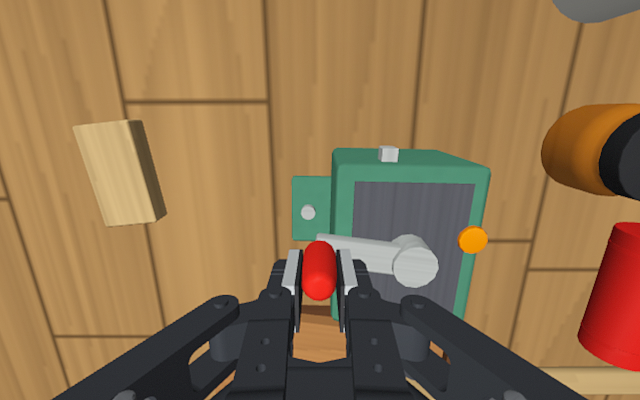

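The picture shows the crank turning with the grip (319,270), the pin down (473,240), and the bolt's far end emerging at (388,154).

>>> play_rows(
  increments=[1, 0.6, 0.21, 0, 0, 1, 0.49, 0.4, 0, 0, 1, 0.32, 0.55, 0, 0, 1, 0.12, 0.63, 0, 0, 1, -0.1, 0.63, 0, 0, 1, -0.31, 0.55, 0, 0, 1, -0.48, 0.41, 0, 0, 1, 0, 0, 0, 0],
)

```text
t: 12.38
position: [0.6463, 0.0644, 0.1365]
eef_rot: [-2.224, -2.217, 0.011]
ft_force: [-5.8, -5.0, 5.1]
finger_gap: 0.0166
grip_force: 30.8
```

```bash
python3 crank.py 18
```

```text
p [0.6463 0.0644 0.1365] r 0.0563 phi 26.1 F [-5.8 -5.   5.1] gap 0.016630159558354306 yaw 89.8
[[-0.57, 0.13], [-0.57, -0.01], [-0.54, -0.18], [-0.46, -0.34], [-0.33, -0.47], [-0.17, -0.55], [0.01, -0.57]]
```

>>> play_rows(
  increments=[1, -0.57, 0.1, 0, 0, 1, -0.57, -0.02, 0, 0, 1, -0.54, -0.18, 0, 0, 1, -0.46, -0.34, 0, 0, 1, -0.33, -0.47, 0, 0, 1, -0.17, -0.55, 0, 0, 1, 0.01, -0.57, 0, 0],
)

```text
t: 12.97
position: [0.5876, -0.0132, 0.137]
eef_rot: [2.221, 2.213, 0.002]
ft_force: [0.3, -0.8, -2.1]
finger_gap: 0.0169
grip_force: 30.1
```

```bash
python3 crank.py 10
```

```text
p [ 0.5876 -0.0132  0.137 ] r 0.0534 phi -98.8 F [ 0.3 -0.8 -2.1] gap 0.016881847796046026 yaw 89.8
[[0.02, -0.32], [0.13, -0.29], [0.18, -0.27], [0.22, -0.23], [0.26, -0.19], [0.29, -0.14], [0.31, -0.09]]
```

>>> play_rows(
  increments=[1, 0.06, -0.32, 0, 0, 1, 0.13, -0.29, 0, 0],
)

```text
t: 13.13
position: [0.5674, -0.0058, 0.1369]
eef_rot: [2.223, 2.216, -0.001]
ft_force: [-2.4, -3.9, 2.3]
finger_gap: 0.0165
grip_force: 30.4
```

>>> play_rows(
  increments=[1, 0.18, -0.27, 0, 0],
)

```text
t: 13.22
position: [0.5592, 0.0002, 0.1368]
eef_rot: [2.223, 2.217, -0.001]
ft_force: [-2.3, -3.1, 3.8]
finger_gap: 0.0167
grip_force: 30.6
```

>>> play_rows(
  increments=[1, 0.22, -0.23, 0, 0, 1, 0, 0, 0, 0],
)

```text
t: 13.38
position: [0.5509, 0.0094, 0.1367]
eef_rot: [-2.222, -2.218, 0.0]
ft_force: [-3.9, -1.9, 6.6]
finger_gap: 0.0167
grip_force: 30.9
```

```bash
python3 crank.py 10; python3 - <<'E'
from h import *
c=cam("side"); print(proj(c,np.array([.581,-.0486,.124])))
P=cloud(c); hsv=cv2.cvtColor(c["frame"],cv2.COLOR_RGB2HSV).astype(int)
m=(hsv[...,0]>22)&(hsv[...,0]<33)&(hsv[...,1]>180)&(hsv[...,2]>150); q=P[m]; q=q[(abs(q[:,0]-.581)<.03)&(abs(q[:,1]+.0486)<.03)]; print(len(q),len(q) and q.max(0))
f=c["frame"][130:250,240:400]; cv2.imwrite("pics/s8.png",cv2.resize(f,None,fx=5,fy=5,interpolation=3)[:,:,::-1])
E
```

```text
p [0.5509 0.0094 0.1367] r 0.054 phi -146.0 F [-3.9 -1.9  6.6] gap 0.016660681650651123 yaw 89.9
[[0.26, -0.18], [0.3, -0.1], [0.32, -0.05], [0.32, 0.01], [0.31, 0.06], [0.3, 0.11], [0.27, 0.16]]
[329.24721023 188.78832213]
3 [ 0.58687622 -0.03425167  0.11772609]
```

View pics/s8.png

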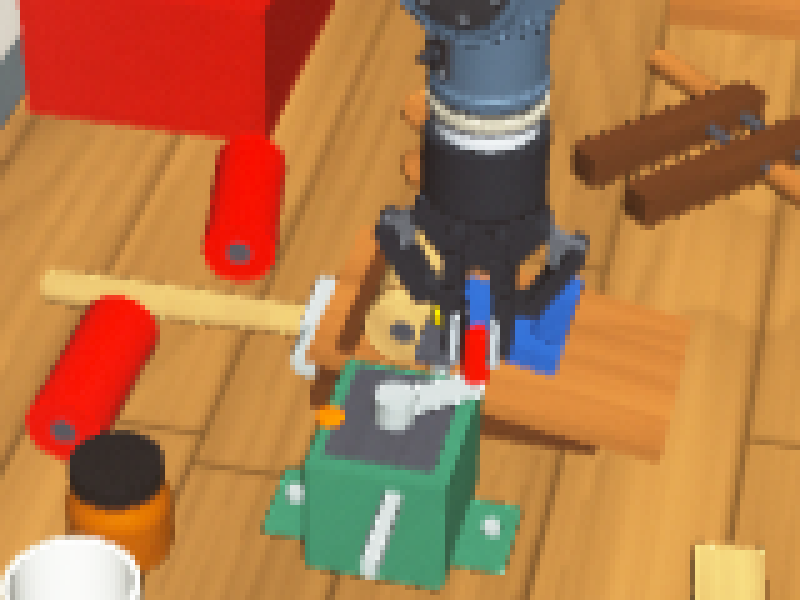

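The picture shows the crank pointing towards the robot, the bolt's end sticking out of the gearbox front, and the roller and chock in place. The plunger is half hidden.

>>> play_rows(
  increments=[0, 0, 0, 0, 0, 0, 0, 0, 0, 0, 0, 0, 0, -0.5, 0, 0, 0, 0, -1, 0, 0, 0, 0, -1, 0, 0, -0.3, 0.2, -0.9, 0, 0, -0.8, 0.4, -0.6, 0, 0, -0.9, 0.4, -0.3, 0],
)

```text
t: 14.1
position: [0.5841, -0.0515, 0.2682]
eef_rot: [2.218, 2.219, 0.006]
ft_force: [0.6, -0.0, -0.4]
finger_gap: 0.0429
grip_force: 0.0
```

>>> play_rows(
  increments=[-1, -0.9, 0.4, 0, 0, -1, -0.9, 0.4, 0, 0, -1, -0.6, 0.2, 0, 0, -1, -0.2, 0, 0, 0.4, -1, 0, 0, 0, 0],
)

```text
t: 14.52
position: [0.6118, -0.1315, 0.2642]
eef_rot: [-2.258, -2.182, 0.0]
ft_force: [0.2, -0.5, -0.4]
finger_gap: 0.0853
grip_force: 0.0
```

```bash
python3 - <<'E'
from h import *
s,R=st(); print(np.round(s["position"],4),np.degrees(np.arctan2(R[1,0],R[0,0])))
c=cam("wrist"); P=cloud(c); np.savez("w9.npz",**c); cv2.imwrite("pics/w9.png",c["frame"][:,:,::-1])
hsv=cv2.cvtColor(c["frame"],cv2.COLOR_RGB2HSV).astype(int)
m=(hsv[...,0]>22)&(hsv[...,0]<35)&(hsv[...,1]>170)&(hsv[...,2]>150); q=P[m]; q=q[(abs(q[:,0]-.581)<.03)&(abs(q[:,1]+.0486)<.03)]; print("plunger",len(q),np.percentile(q,[50,95],axis=0))
q=P[(abs(P[...,0]-.611)<.035)&(P[...,1]<-.05)&(P[...,1]>-.21)&(P[...,2]>.085)&(P[...,2]<.104)]
print(q.mean(0),cv2.minAreaRect((q[:,:2]*1000).astype(np.float32)))
E
```

```text
[ 0.6118 -0.1315  0.2642] 88.03892055984242
plunger 405 [[ 0.58049129 -0.0491496   0.11500414]
 [ 0.58804547 -0.04164773  0.11619933]]
[ 0.61187352 -0.12694668  0.09460911] ((611.0562744140625, -121.32643127441406), (58.42462158203125, 143.81622314453125), 4.9419636726379395)
```

View pics/w9.png

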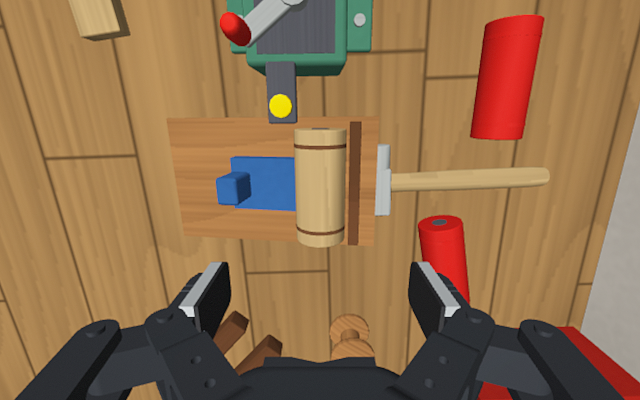

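The picture shows the bolt withdrawn, the plunger (280,105) dropped to 115 mm, and the roller (320,187) resting on the chock (260,180), centred between the fingers.

>>> play_rows(
  increments=[-1, 0, 0, 0.6, 0, -1, 0, 0, 1, 0, -1, 0, 0, 1, 0, -1, 0, 0, 1, 0, -1, 0, 0, 1, 0, -1, 0, 0, 0.8, 0, -1, 0, 0, 0.4, 0, -1, 0, 0, 0, 0],
)

```text
t: 15.23
position: [0.6094, -0.1282, 0.0881]
eef_rot: [-2.249, -2.184, 0.004]
ft_force: [-1.0, -0.1, 0.3]
finger_gap: 0.0855
grip_force: 0.0
```

```bash
python3 - <<'E'
from h import *
s,R=st(); print(np.round(s["position"],4),s["ft_force"].round(1))
c=cam("wrist"); P=cloud(c); 
q=P[(abs(P[...,0]-.611)<.035)&(P[...,1]<-.05)&(P[...,1]>-.21)&(P[...,2]>.075)&(P[...,2]<.104)]
q=q[(q[:,1]<-.075)&(q[:,1]>-.12)]
x,z=q[:,0],q[:,2]; A=np.c_[2*x,2*z,np.ones(len(x))]; k=np.linalg.lstsq(A,x*x+z*z,rcond=None)[0]; print(len(q),k,np.sqrt(k[2]+k[0]**2+k[1]**2))
E
```

```text
[ 0.6094 -0.1282  0.0881] [-1.  -0.1  0.3]
10794 [ 0.61286442  0.07156904 -0.38002033] 0.02654401474634225
```

>>> play_rows(
  increments=[-1, -0.12, 0.08, 0.2, 0, -1, 0, 0, 0.2, 0, -1, 0, 0, 0, 0],
)

```text
t: 15.53
position: [0.6148, -0.1346, 0.0795]
eef_rot: [2.255, 2.186, 0.001]
ft_force: [-0.3, 0.4, 0.3]
finger_gap: 0.0853
grip_force: 0.0
```

>>> play_rows(
  increments=[1, 0, 0, 0, 0, 1, 0, 0, 0, 0, 1, 0, 0, 0, 0, 1, 0, 0, 0, 0],
  squeeze=40,
)

```text
t: 15.87
position: [0.6143, -0.1345, 0.08]
eef_rot: [2.255, 2.187, -0.0]
ft_force: [-2.2, -0.3, 4.1]
finger_gap: 0.0528
grip_force: 42.0
```

>>> play_rows(
  increments=[-1, 0, 0, 0, 0, -1, 0, 0, 0, 0, -1, 0, -0.08, 0.1, 0, -1, 0, 0, 0.08, 0, -1, 0, 0, 0, 0],
)

```text
t: 16.28
position: [0.6112, -0.1341, 0.0728]
eef_rot: [-2.254, -2.186, 0.001]
ft_force: [1.3, 0.3, 0.7]
finger_gap: 0.0854
grip_force: 0.0
```

>>> play_rows(
  increments=[1, 0, 0, 0, 0, 1, 0, 0, 0, 0, 1, 0, 0, 0, 0, 1, 0, 0, 0, 0],
)

```text
t: 16.62
position: [0.6122, -0.1344, 0.074]
eef_rot: [2.255, 2.187, 0.0]
ft_force: [-0.3, 0.2, 1.5]
finger_gap: 0.0526
grip_force: 42.2
```

>>> play_rows(
  increments=[1, 0, 0, -0.2, 0, 1, 0, 0, -0.6, 0, 1, 0, 0, -1, 0, 1, 0, 0, -1, 0, 1, 0, 0, -1, 0, 1, 0, 0, -1, 0, 1, 0.3, -0.1, -0.9, 0, 1, 0.7, -0.2, -0.3, 0],
)

```text
t: 17.28
position: [0.6066, -0.1069, 0.2588]
eef_rot: [2.251, 2.177, 0.005]
ft_force: [0.4, -0.3, -2.0]
finger_gap: 0.0524
grip_force: 42.6
```

>>> play_rows(
  increments=[1, 1, -0.2, 0, 0, 1, 1, -0.2, 0, 0, 1, 1, -0.2, 0, 0, 1, 1, -0.2, 0, 0, 1, 1, -0.2, 0, 0, 1, 1, -0.2, 0, 0, 1, 1, -0.2, 0, 0, 1, 1, -0.2, 0, 0],
)

```text
t: 17.95
position: [0.5622, 0.1387, 0.2537]
eef_rot: [-2.255, -2.187, 0.001]
ft_force: [0.4, -0.5, -2.0]
finger_gap: 0.0525
grip_force: 42.6
```

>>> play_rows(
  increments=[1, 0.9, -0.2, 0, -0.7, 1, 0.8, -0.2, 0, -0.7, 1, 0.4, -0.1, 0, -0.7, 1, 0.1, 0, 0, -0.7, 1, 0, 0, 0, 0],
)

```text
t: 18.37
position: [0.5464, 0.2045, 0.2536]
eef_rot: [-2.027, -2.399, 0.001]
ft_force: [0.5, -0.2, -2.0]
finger_gap: 0.0527
grip_force: 42.6
```

```bash
python3 - <<'E'
from h import *
s,R=st(); print(np.round(s["position"],4),np.degrees(np.arctan2(R[1,0],R[0,0])),s["finger_gap"],s["grip_force"])
c=cam("wrist"); P=cloud(c); np.savez("w10.npz",**c); cv2.imwrite("pics/w10.png",c["frame"][:,:,::-1])
q=P[(abs(P[...,0]-.54)<.08)&(abs(P[...,1]-.357)<.09)&(P[...,2]>.037)&(P[...,2]<.048)]
print(len(q),q.mean(0),cv2.minAreaRect((q[:,:2]*1000).astype(np.float32)))
E
```

```text
[0.5464 0.2045 0.2536] 99.61861542081245 0.05269089500875782 42.57883429527283
274 [0.54681002 0.31334442 0.03952162] ((546.51416015625, 313.3581848144531), (71.66004180908203, 13.71634292602539), 9.486376762390137)
```

View pics/w10.png

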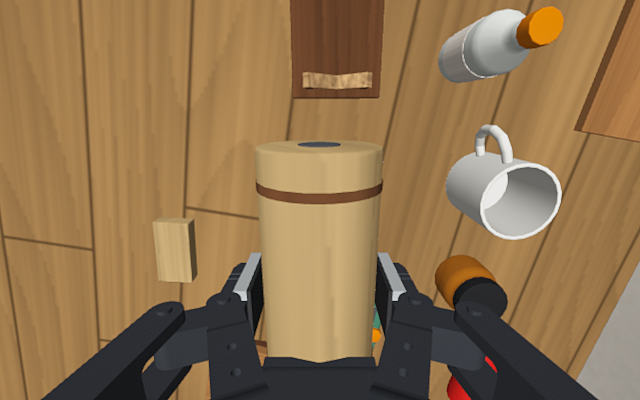

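The picture shows the held roller aligned with the cradle's near V-block (337,80). The glue bottle (490,45) and mug (505,190) are well clear to the right.

>>> play_rows(
  increments=[1, 0.9, 0.1, 0, 0, 1, 0.9, 0.1, 0, 0, 1, 0.9, 0.1, 0.1, 0, 1, 0.9, 0.1, 0.4, 0, 1, 0.8, 0.1, 0.5, 0, 1, 0.5, 0.1, 0.6, 0, 1, 0.1, 0, 0.7, 0, 1, 0, 0, 0.7, 0],
)

```text
t: 19.08
position: [0.541, 0.3549, 0.1631]
eef_rot: [2.031, 2.396, 0.002]
ft_force: [-0.3, -0.8, -2.0]
finger_gap: 0.0525
grip_force: 42.5
```

>>> play_rows(
  increments=[1, 0, 0, 0.7, 0, 1, 0, 0, 0.6, 0, 1, 0, 0, 0.2, 0, 1, 0, 0, 0, 0],
)

```text
t: 19.42
position: [0.5398, 0.3527, 0.1166]
eef_rot: [-2.032, -2.393, 0.007]
ft_force: [0.3, 0.4, -1.1]
finger_gap: 0.0523
grip_force: 42.5
```

```bash
python3 - <<'E'
from h import *
s,R=st(); print(np.round(s["position"],4),np.degrees(np.arctan2(R[1,0],R[0,0])),s["ft_force"].round(1))
d=np.array([.539,.358,.0515])-s["position"]; print((R.T@d/.03).round(2))
c=cam("wrist"); P=cloud(c)
q=P[100:300,240:400].reshape(-1,3); X=(q-s["position"])@R; X=X[(abs(X[:,1])<.02)&(X[:,2]<.02)&(X[:,2]>-.04)&(X[:,0]>.0)&(X[:,0]<.09)]; print("roller end ahead",np.percentile(X[:,0],[98,99.5,100]), "y mid",X[X[:,2]<-.02][:,1].mean())
E
```

```text
[0.5398 0.3527 0.1166] 99.33166486156851 [ 0.3  0.4 -1.1]
[0.18 0.01 2.17]
roller end ahead [0.06266681 0.06308632 0.06325409] y mid -0.0008819447209770212
```

>>> play_rows(
  increments=[1, 0.12, 0, 0.3, 0, 1, 0.1, 0, 0.5, 0, 1, 0, 0, 0.5, 0, 1, 0, 0, 0.3, 0, 1, 0, 0, 0.15, 0, 1, 0, 0, 0, 0],
)

```text
t: 19.97
position: [0.5394, 0.3604, 0.0656]
eef_rot: [-2.031, -2.396, 0.001]
ft_force: [-0.9, -0.2, -1.6]
finger_gap: 0.0532
grip_force: 42.5
```

```bash
python3 - <<'E'
from h import *
s,R=st(); print(np.round(s["position"],4),s["ft_force"].round(1))
d=np.array([.539,.358,.0515])-s["position"]; print((R.T@d/.03).round(2))
E
```

```text
[0.5394 0.3604 0.0656] [-0.9 -0.2 -1.6]
[-0.08 -0.02  0.47]
```

>>> play_rows(
  increments=[1, -0.05, -0.02, 0.15, 0, 1, 0, 0, 0.12, 0, 1, 0, 0, 0.1, 0, 1, 0, 0, 0, 0],
)

```text
t: 20.3
position: [0.5391, 0.3588, 0.0548]
eef_rot: [-2.031, -2.396, 0.001]
ft_force: [-0.1, 0.4, -2.4]
finger_gap: 0.0525
grip_force: 42.5
```

>>> play_rows(
  increments=[1, 0, 0, 0.06, 0, 1, 0, 0, 0, 0],
)

```text
t: 20.47
position: [0.5393, 0.359, 0.0533]
eef_rot: [2.031, 2.397, 0.0]
ft_force: [0.1, 0.0, -1.4]
finger_gap: 0.053
grip_force: 42.5
```

>>> play_rows(
  increments=[1, 0, 0, 0.04, 0, 1, 0, 0, 0, 0],
)

```text
t: 20.63
position: [0.5392, 0.359, 0.0526]
eef_rot: [-2.031, -2.397, 0.0]
ft_force: [-0.5, 0.2, 0.6]
finger_gap: 0.0528
grip_force: 42.7
```

>>> play_rows(
  increments=[1, 0, 0, 0.03, 0, 1, 0, 0, 0, 0],
)

```text
t: 20.8
position: [0.5391, 0.3591, 0.0524]
eef_rot: [2.031, 2.397, 0.0]
ft_force: [-2.3, -1.5, 5.0]
finger_gap: 0.0526
grip_force: 43.2
```

>>> play_rows(
  increments=[0.1, 0, 0, 0, 0, -0.4, 0, 0, 0, 0, -1, 0, 0, 0, 0, -1, 0, 0, 0, 0, -1, 0, 0, -0.3, 0, -1, 0, 0, -0.7, 0, -1, 0, 0, -1, 0, -1, 0, 0, -1, 0],
)

```text
t: 21.47
position: [0.5387, 0.3587, 0.1417]
eef_rot: [-2.031, -2.396, 0.003]
ft_force: [0.8, 0.1, 0.1]
finger_gap: 0.0855
grip_force: 0.0
```

>>> play_rows(
  increments=[-1, 0, 0, -1, 0, -1, 0, 0, -1, 0, -1, -0.7, 0, -0.5, 0, -1, -0.9, 0, 0, 0, -1, -0.9, 0, 0, 0, -1, -0.4, 0, 0, 0, -1, 0, 0, 0, 0],
)

```text
t: 22.05
position: [0.5541, 0.2708, 0.2167]
eef_rot: [2.035, 2.393, -0.0]
ft_force: [0.5, 0.3, -0.5]
finger_gap: 0.0853
grip_force: 0.0
```

```bash
python3 - <<'E'
from h import *
s,R=st(); print(np.round(s["position"],4))
c=cam("wrist"); P=cloud(c)
q=P[(abs(P[...,0]-.54)<.08)&(abs(P[...,1]-.357)<.09)&(P[...,2]>.055)&(P[...,2]<.1)]
print(len(q),q.max(0),cv2.minAreaRect((q[:,:2]*1000).astype(np.float32)))
t=cam("top"); f=c["frame"]; g=t["frame"][100:300,160:480]
cv2.imwrite("pics/f.png",cv2.resize(np.vstack([cv2.resize(f,(640,400)),cv2.resize(g,(640,400),interpolation=3)]),(480,600))[:,:,::-1])
P=cloud(t); 
E
```

```text
[0.5541 0.2708 0.2167]
8996 [0.57287631 0.42391679 0.07890831] ((538.380615234375, 361.23968505859375), (52.485198974609375, 119.80339813232422), 9.673772811889648)
```

View pics/f.png

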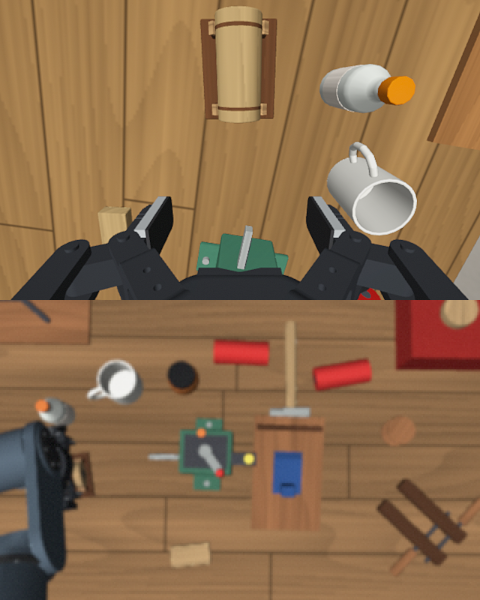

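The picture shows the roller lying straight in both V-blocks (238,65). The chock is still on the ramp (287,475), and the bystanders haven't moved.

```bash
python3 -c "
from rig import env; print(env.sign_off())"
```

```text
the job is handed in; nothing more can be done
None
```

The job is handed in at about 22 s of the 72 s allowed: the roller is chocked, the stop pin is down, the crank is turned until the plunger dropped 9 mm, and the roller lies in the cradle with the chock still on the ramp.

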